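# Lay the gate remote on its charging pad

### The job

The gate remote was left standing on end on its flat charging pad, and the empty tealight holder stands on the pad where the remote should lie. First slide the tealight holder, upright, completely off the pad onto the bare console top; then tip the remote over where it stands by pushing high on its button face, so that it falls flat on its back, buttons up, and lies wholly on the pad. Only push with the fingers, never lift or carry either of them, and leave everything else as it stands.

Things in the scene. Friction and masses are not known exactly. Their poses are not given: they have to be found in the camera images.
- pad: Flat grey plastic charging pad, 190 mm (its x) by 110 mm (its y), 3 mm thick, fixed to the console. Origin at the centre of its underside, z up; upper face 3 mm above the console. The remote stands near the middle of its -x end and should fall towards its +x end, where the tealight holder stands at first.
- remote: Black plastic gate remote, a slab 20 (x) by 44 (y) by 100 mm (z, foot to top), about 80 g, standing on end on the pad. Origin: centre of its foot. The -x face, away from the tealight holder, bears four round grey buttons 1 mm proud; +x is its smooth back. Pushed along +x about 80 mm up it tips freely past some 12 degrees, falls on its back and stays put, foot near where it stood.
- remote_middle (a point): Centre of the remote, 50 mm from its foot.
- remote_top (a point): Centre of the remote's top end face, 100 mm from its foot.
- tealight_holder: Empty open glass tealight cup, 52 mm across at the foot, 58 mm at the rim, 50 mm high, about 130 g, standing on the pad. Origin: centre of its underside, z up. Pushed low (about 20 mm up) it slides without tipping and stops with the push. Beside it, the console on the pad's -y side (away from the robot) is bare for 100 mm from the pad's edge.
- lipstick: Chrome lipstick tube, 20 mm across, 72 mm high, standing on the console on the pad's +y side (towards the robot). Origin at the centre of its underside. Not to be disturbed.
- carton: Small cardboard carton of incense cones, 42 by 42 by 85 mm, standing on the console on the pad's -y side, beside the remote's end. Origin at the centre of its underside. Not to be disturbed.
- incense_burner: White ceramic incense burner with a domed cover, 112 mm across, 110 mm high, to the robot's left. Origin at the centre of its underside. Not to be disturbed.
- diffuser: Amber glass bottle, 64 mm across, 110 mm high, to the robot's right. Origin at the centre of its underside. Not to be disturbed.

How it is judged:
On the way, in this order (a step that is already met when the one before it is completed fails the run):
1. the tealight holder stands on the bare console, clear of the pad, while the remote still stands ((y of tealight_holder in the frame of pad above 0.083 m or y of tealight_holder in the frame of pad below -0.083 m or x of tealight_holder in the frame of pad above 0.123 m or x of tealight_holder in the frame of pad below -0.123 m) and height (world z) of tealight_holder below 0.0025 m and angle between each of tealight_holder, remote's own z axis and vertical below 0.1 rad and linear speed of tealight_holder below 0.02 m/s), for 0.2 s.
2. the remote lies on its back, wholly on the pad (angle between remote's own x axis and vertical above 2.99 rad and y of remote in the frame of pad between -0.033 and 0.033 m and x of remote in the frame of pad between -0.094 and 0.094 m and y of remote_top in the frame of pad between -0.033 and 0.033 m and x of remote_top in the frame of pad between -0.094 and 0.094 m and height (world z) of remote_middle below 0.018 m and linear speed of remote below 0.02 m/s and angular speed of remote below 0.2 rad/s), for 0.2 s.
At the end, for the whole second after the job is handed in: Holder upright on the console, no part over the pad (centre 83 mm or more from the pad's long centre line, or 123 mm from its centre lengthwise). Remote at rest on its back, flat within 0.15 rad, both end centres within 33 mm of that line and 94 mm of the pad's centre lengthwise (all of step 2 and (y of tealight_holder in the frame of pad above 0.083 m or y of tealight_holder in the frame of pad below -0.083 m or x of tealight_holder in the frame of pad above 0.123 m or x of tealight_holder in the frame of pad below -0.123 m) and height (world z) of tealight_holder below 0.0025 m and angle between tealight_holder's own z axis and vertical below 0.1 rad and linear speed of tealight_holder below 0.02 m/s); the robot touches nothing.
It fails at once if the remote is lifted (its foot 30 mm or its middle 75 mm above the console) (height (world z) of remote above 0.03 m or height (world z) of remote_middle above 0.075 m).
It fails at once if the remote is shoved along more than 30 mm while still standing (distance of remote from where it was at the start of the episode above 0.03 m and angle between remote's own z axis and vertical below 0.3 rad).
It fails at once if the tealight holder is lifted by 20 mm or tipped by more than 0.4 rad (height (world z) of tealight_holder above 0.02 m or angle between tealight_holder's own z axis and vertical above 0.4 rad).
It fails at once if a bystander (lipstick, carton, incense burner or bottle) is moved more than 12 mm or tipped by 0.3 rad (distance of any of lipstick, carton, incense_burner, diffuser from where it was at the start of the episode above 0.012 m or angle between any of lipstick, carton, incense_burner, diffuser's own z axis and vertical above 0.3 rad).
It also fails if it takes over 43 s, if anything falls off the work surface, if the arm or the gripper's body presses on something with over 40 N, if the wrist force passes 120 N, or if a joint passes its speed limit or range.

### The arm

A 6-joint arm with a two-finger parallel gripper is mounted at the origin on the work surface. World frame = base frame: x ahead of the robot, y to its left, z up, the work surface at z = 0. Lengths are in m, angles in rad, forces in N, time in s.
With the tool pointing down it reaches from about 0.35 to 0.775 m from the base axis. Payload 7.3 kg.
Tool frame: the origin (TCP) lies at the centre of the arm's flange, where the gripper is bolted on; the fingertips stand 178 mm ahead of it and the grasp point (between the pads) lies 159 mm ahead of it; z points along the fingers, y is the line along which they close (so a half turn about z gives the same grasp; the last joint's range is limited). The gripper opens to 92 mm and grips with 3 to 60 N. Pads are 19 mm wide; open, the fingers measure 130 mm over their backs; the gripper's body (75 mm by 190 mm) begins 47 mm behind the grasp point.
Start: joints at [1.203, 0.342, 1.524, -0, 1.275, -0.146], TCP at [0.115, 0.512, 0.405] pointing down, gripper open.
Joint ranges: [-2.53, 2.53], [-0.77, 2.02], [0.04, 2.7], [-1, 4.14], [0.28, 2.66], [-3.11, 3.11]. Speed limits (rad/s): [2.57, 2.57, 3.14, 3.14, 3.14, 3.14].

### API

Orientations are given as [roll, pitch, yaw] about the fixed x, y, z axes, in that order (R = Rz(yaw) Ry(pitch) Rx(roll)).
In Python, from cell import telemetry, vision, ticket gives the robot as it stands.
- The arm moves only by the shell command python3 -m crank 'ROWS' [FORCE]. ROWS is JSON, a list of rows, each a list of 5 numbers: the gripper command: -1 is shut, 1 is fully open, values between are in proportion, then the shift along the tool's x, y, z in mm, then the turn about the tool's z in rad. In form: [[fingers, dx, dy, dz, roll], ...]. A call has 1 to 12 rows; each row is the pose to reach, as a shift and turn from the pose commanded when the call began, along the tool's axes at that moment; what a row does not reach only later rows make up. A row lasts 1/12 s, in which the tool goes at most 41.7 mm and 7.16 degrees, less where a joint would pass 70% of its speed; a pose out of reach is approached as far as the arm can. A call with a gripper value outside its range is refused whole. The fingers move at their own pace and stop on an object; FORCE is the grip in N (left out, the last holds). Time passes only in rows, so rows that repeat a pose let the fingers close. It gives the time, the measured TCP pose, the force, the opening and the grip force at its end, in the units of the state.
- telemetry.observe(): the state, without advancing time (a new reading comes with each control period).
- vision.read_camera(name): name is "scene" or "top"; returns (picture, depth): 400x640x3 uint8, red, green, blue; 400x640 float32, m along the optical axis (not along the pixel's ray), 0 where there is no reading.
- vision.get_calibration(name): a dict with "camera_matrix" (3x3 intrinsics, pixels), "rvec" (rotation vector, rad) and "tvec" (3), from world to camera coordinates, as OpenCV has them. Camera axes: x right, y down, z forward; pixel columns grow to the right and rows downward; lengths in m; the calibration is good to about 2 mm. A picture is of the moment at which its call begins. get_calibration takes no time and is no camera call.
- ticket.hand_in(): hands the job in; it is judged then, once.
The state is a dict: "time": time; "qpos": joint angles; "qvel": joint speeds; "joint_efforts": joint torques, N m; "tool_pos": TCP position; "tool_rot": TCP orientation; "contact_force": force on the tool from outside, world axes, zero at the start; "torque": the same for the moment, N m; "opening": finger opening in m; "grip_force": force on a finger pad.
Only numpy, scipy, OpenCV 4.12 (cv2) and the standard library are available. Lean on these libraries where they do the work, as an engineer would, in place of code of your own. Each camera call takes 0.05 s, during which the arm holds its last target. There are 200 camera calls.

## Working session

There is one attempt and no reset: what is moved stays moved. The work goes in short steps, Python scripts to look and compute and a shell command to move; the robot and the scene stay as the last step left them, time stands still between calls to the robot, and variables do not carry over. Pictures are saved under pics/ and viewed, at most 10 in all, crops included, and the job is handed in when it is done.

```bash
mkdir -p pics
python3 - <<'E'
from cell import telemetry, vision
import cv2,numpy as np
s=telemetry.observe();print({k:np.round(s[k],3).tolist() for k in('time','tool_pos','tool_rot','opening','contact_force')})
for n in('scene','top'):
    p,d=vision.read_camera(n);cv2.imwrite(f'pics/{n}0.png',p[:,:,::-1]);np.save(f'{n}0.npy',d);c=vision.get_calibration(n);print(n,c)
E
```

```text
{'time': 0.0, 'tool_pos': [0.115, 0.512, 0.404], 'tool_rot': [-3.14, -0.0, 2.92], 'opening': 0.092, 'contact_force': [0.598, 0.155, -0.542]}
scene {'camera_matrix': array([[402.44932358,   0.        , 322.191294  ],
       [  0.        , 402.44932358, 195.68150122],
       [  0.        ,   0.        ,   1.        ]]), 'rvec': array([ 0.65138634,  2.55858204, -1.22341835]), 'tvec': array([ 0.47136399, -0.12182946,  1.22014724])}
top {'camera_matrix': array([[389.620587  ,   0.        , 313.26473562],
       [  0.        , 389.620587  , 194.03978175],
       [  0.        ,   0.        ,   1.        ]]), 'rvec': array([ 2.17911826, -2.17413215,  0.13025198]), 'tvec': array([0.0405445 , 0.56807498, 1.05210219])}
```

View pics/top0.png

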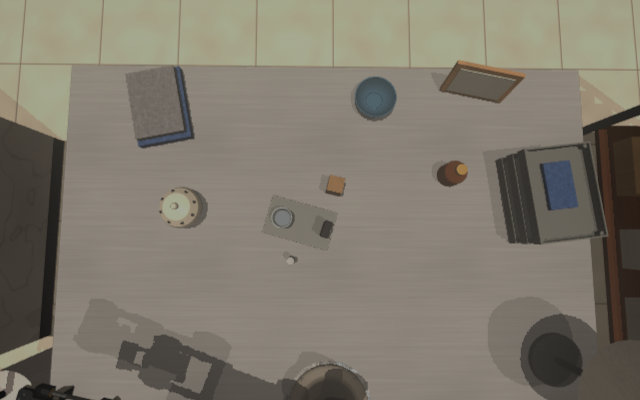

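View pics/scene0.png

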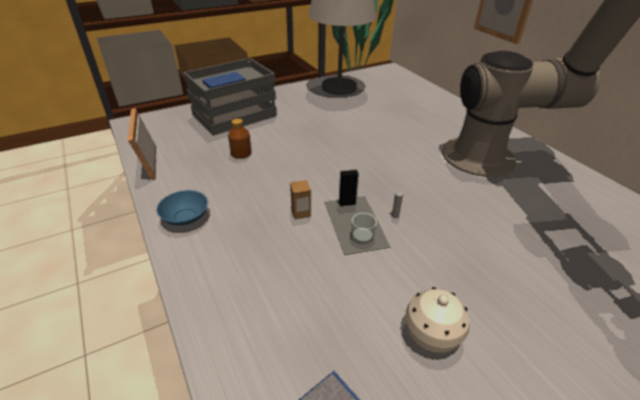

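```bash
cat > h.py <<'E'
import cv2,numpy as np
from cell import telemetry,vision
def cloud(n,d):
    c=vision.get_calibration(n);K=c['camera_matrix'];R=cv2.Rodrigues(c['rvec'])[0];t=c['tvec'].ravel()
    v,u=np.indices(d.shape);P=np.stack([(u-K[0,2])/K[0,0]*d,(v-K[1,2])/K[1,1]*d,d],-1)
    return (P-t)@R
def proj(n,X):
    c=vision.get_calibration(n);return cv2.projectPoints(np.float64(X),c['rvec'],c['tvec'],c['camera_matrix'],None)[0][:,0]
E
python3 - <<'E'
from h import *
p=cv2.imread('pics/top0.png');W=cloud('top',np.load('top0.npy'));S=cloud('scene',np.load('scene0.npy'))
print('table z',np.median(W[265:300,230:350,2]),np.median(W[205:230,290:310,2]))
a=cv2.resize(p[165:280,235:395],None,fx=5,fy=5,interpolation=cv2.INTER_CUBIC);cv2.imwrite('pics/crop0.png',a)
def rep(name,A,m):
    q=A[m];print(name,len(q),np.round(q.mean(0),3),np.round(q.min(0),3),np.round(q.max(0),3))
def box(u0,u1,v0,v1):
    m=np.zeros(W.shape[:2],bool);m[v0:v1,u0:u1]=1;return m
for n,b,z in(('remote',(312,342,212,245),.08),('cup',(268,300,202,235),.035),('lip',(283,298,250,270),.05),('carton',(322,350,172,198),.07),('burner',(155,203,183,232),.02),('diff',(435,470,158,188),.02)):
    m=box(*b)&(W[...,2]>z);rep(n,W,m)
    if m.sum()>3: print('  rect',cv2.minAreaRect(W[m][:,:2].astype(np.float32)))
E
```

```text
table z -0.0005175562738007193 0.0025098729125418206
remote 140 [0.47  0.011 0.123] [ 0.448 -0.005  0.08 ] [0.491 0.06  1.104]
  rect ((0.4729806184768677, 0.026874475181102753), (0.058924127370119095, 0.04364914447069168), 78.99236297607422)
cup 121 [0.501 0.129 0.085] [0.457 0.06  0.035] [0.53  0.156 1.104]
  rect ((0.49599847197532654, 0.104647696018219), (0.10446860641241074, 0.05567939952015877), 77.07827758789062)
lip 50 [0.388 0.103 0.07 ] [0.38  0.093 0.056] [0.397 0.111 0.077]
  rect ((0.38822391629219055, 0.10198590904474258), (0.01816539838910103, 0.0173181239515543), 89.36836242675781)
carton 268 [ 0.584 -0.015  0.111] [ 0.457 -0.041  0.07 ] [0.613 0.06  1.104]
  rect ((0.5297726988792419, 0.0066851601004600525), (0.04592680558562279, 0.17413000762462616), 68.4988021850586)
burner 1369 [0.525 0.389 0.086] [0.457 0.06  0.021] [0.581 0.452 1.104]
  rect ((0.5207282304763794, 0.25486329197883606), (0.39523160457611084, 0.10904351621866226), 87.3661880493164)
diff 568 [ 0.619 -0.33   0.082] [ 0.457 -0.374  0.02 ] [0.656 0.06  1.104]
  rect ((0.5332728624343872, -0.1606692522764206), (0.06238754838705063, 0.46257805824279785), 26.709041595458984)
```

View pics/crop0.png

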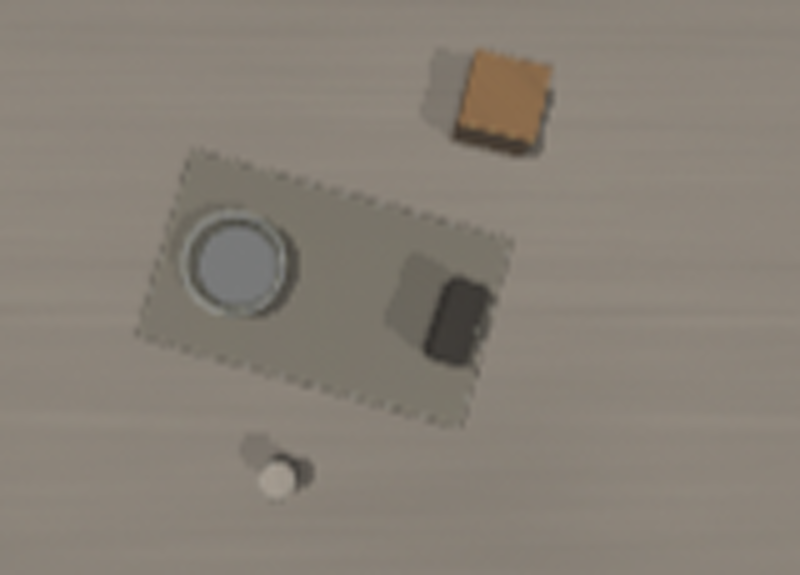

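Run:
```python
from h import *
d=np.load('top0.npy');W=cloud('top',d);W[d==0]=np.nan
def ray(uv,z):
    c=vision.get_calibration('top');R=cv2.Rodrigues(c['rvec'])[0];t=c['tvec'].ravel();K=c['camera_matrix']
    o=-R.T@t;r=R.T@np.linalg.inv(K)@np.r_[uv,1];return o+r*(z-o[2])/r[2]
f=lambda u,v,z:ray(np.array([u,v])/5+[235-.4,165-.4],z)[:2]
C=np.array([f(*q,.003) for q in((192,148),(514,238),(465,428),(137,336))])
o=C.mean(0);ex=(C[0]+C[3]-C[1]-C[2]);ex/=np.linalg.norm(ex)
print('pad',o,'yaw',np.arctan2(ex[1],ex[0]),np.linalg.norm(C[0]-C[1]),np.linalg.norm(C[1]-C[2]))
ey=np.array([-ex[1],ex[0]]);print(ex,ey)
pf=lambda X:((X[:2]-o)@ex,(X[:2]-o)@ey)
def see(n,b,z0,z1):
    u0,u1,v0,v1=b;q=W[v0:v1,u0:u1].reshape(-1,3);q=q[(q[:,2]>z0)&(q[:,2]<z1)]
    r=cv2.minAreaRect(q[:,:2].astype(np.float32));c=np.array(r[0]);print(n,len(q),r,'pad',np.round(pf(c),4),'zmed',np.median(q[:,2]))
see('remote',(312,342,212,245),.095,.115);see('cup',(268,300,202,235),.03,.07);see('lip',(283,298,250,270),.065,.08);see('carton',(322,350,172,198),.08,.1);see('burner',(155,203,183,232),.02,.13);see('diff',(435,470,158,188),.02,.13)
for n,q in(('cup',(239,263,.053)),('remote',(459,320,.103)),('lip',(277,480,.072)),('carton',(507,98,.085))):print(n,f(*q),pf(f(*q)))
```

```text
pad [0.4913202  0.07870364] yaw 1.3003831455051096 0.18948860184547564 0.11018312054820989
[0.26712963 0.96366061] [-0.96366061  0.26712963]
remote 134 ((0.46972477436065674, 0.009127095341682434), (0.02054978907108307, 0.04291483759880066), 71.89041900634766) pad [-0.0728  0.0022] zmed 0.10239156964688365
cup 126 ((0.5016836524009705, 0.12895259261131287), (0.055353403091430664, 0.05508887395262718), 45.583702087402344) pad [0.0512 0.0034] zmed 0.0515805073321051
lip 46 ((0.38747718930244446, 0.10199469327926636), (0.018167098984122276, 0.015825696289539337), 89.33316040039062) pad [-0.0053  0.1063] zmed 0.07134806459061427
carton 250 ((0.5890588760375977, -0.016903098672628403), (0.04171304404735565, 0.0423760749399662), 76.03825378417969) pad [-0.066  -0.1197] zmed 0.08461721895781102
burner 1360 ((0.5275256037712097, 0.39794254302978516), (0.10548493266105652, 0.10661619156599045), 39.39501953125) pad [0.3173 0.0504] zmed 0.08150077523176662
diff 564 ((0.6239247918128967, -0.3408219814300537), (0.06249978020787239, 0.05883244052529335), 25.66194725036621) pad [-0.3689 -0.2399] zmed 0.07509253146301922
cup [0.50255327 0.12525911] (np.float64(0.047864352169538237), np.float64(0.0016114824141454597))
remote [0.47146604 0.00932476] (np.float64(-0.07216133176619943), np.float64(0.0005995163196291834))
lip [0.38841203 0.10315405] (np.float64(-0.003927927356877738), np.float64(0.10569997507641271))
carton [ 0.58848623 -0.01717548] (np.float64(-0.06643900762350487), np.float64(-0.11924722488283797))
```

```bash
cat > go.py <<'E'
from h import *
from scipy.spatial.transform import Rotation as Ro
import sys
o=np.array([.4913,.0787]);a=1.300;ex=np.array([np.cos(a),np.sin(a)]);ey=np.array([-ex[1],ex[0]])
s=telemetry.observe();R=Ro.from_euler('xyz',s['tool_rot']);p=np.array(s['tool_pos'])
print('t',s['time'],'pad xy',np.round([(p[:2]-o)@ex,(p[:2]-o)@ey],4),'tip z',round(p[2]-.178,4),'yaw',np.round(s['tool_rot'],3),'F',np.round(s['contact_force'],1),'open',s['opening'])
if len(sys.argv)>3:
    x,y,z=map(float,sys.argv[1:4]);T=np.r_[o+x*ex+y*ey,z+.178]
    print('delta mm',np.round(R.inv().apply(T-p)*1e3,1),'roll',round(s['tool_rot'][2]-(a+np.pi/2),4))
E
python3 go.py .05 .055 .1
```

```text
t 0.1 pad xy [0.317  0.4781] tip z 0.2261 yaw [-3.14 -0.    2.92] F [ 0.3  0.3 -0.1] open 0.09200632128457682
delta mm [-409.5 -287.2  126.4] roll 0.049
```

```bash
python3 -m crank '[[-0.24,-34,-24,0,0.05],[-0.24,-68,-48,0,0.05],[-0.24,-102,-72,0,0.05],[-0.24,-136,-96,0,0.05],[-0.24,-170,-120,0,0.05],[-0.24,-204,-144,0,0.05],[-0.24,-238,-168,0,0.05],[-0.24,-272,-192,0,0.05],[-0.24,-306,-216,0,0.05],[-0.24,-340,-240,0,0.05],[-0.24,-374,-264,0,0.05],[-0.24,-409,-287,0,0.05]]' 10; python3 -m crank '[[-0.24,0,0,0,0],[-0.24,0,0,0,0],[-0.24,0,0,0,0]]'; python3 go.py .05 .055 .012
```

```text
time: 1.1
tool_pos: [0.452, 0.1404, 0.4046]
tool_rot: [-3.142, -0.0, 2.869]
contact_force: [0.9, 1.3, -0.2]
opening: 0.035
grip_force: 0.0
time: 1.35
tool_pos: [0.4509, 0.1423, 0.4043]
tool_rot: [-3.141, -0.002, 2.869]
contact_force: [0.4, -0.3, 0.4]
opening: 0.035
grip_force: 0.0
t 1.35 pad xy [0.0505 0.056 ] tip z 0.2263 yaw [-3.141e+00 -2.000e-03  2.869e+00] F [ 0.4 -0.3  0.4] open 0.03499335203393722
delta mm [ -1.3  -0.5 214.3] roll -0.0019
```

```bash
python3 -m crank '[[-0.24,0,0,35,0],[-0.24,0,0,70,0],[-0.24,0,0,105,0],[-0.24,0,0,135,0],[-0.24,0,0,160,0],[-0.24,0,0,180,0],[-0.24,0,0,195,0],[-0.24,0,0,205,0],[-0.24,0,0,212,0],[-0.24,0,0,214,0],[-0.24,0,0,214,0],[-0.24,0,0,214,0]]'; python3 go.py .05 .034 .012
python3 - <<'E'
from h import *
p,d=vision.read_camera('scene');cv2.imwrite('pics/s1.png',cv2.resize(p[130:280,260:460,::-1],None,fx=4,fy=4,interpolation=2))
E
```

```text
time: 2.35
tool_pos: [0.4512, 0.1429, 0.1913]
tool_rot: [3.141, 0.001, 2.871]
contact_force: [-0.5, 0.3, -0.1]
opening: 0.0347
grip_force: 0.0
t 2.35 pad xy [0.0511 0.0558] tip z 0.0133 yaw [3.141e+00 1.000e-03 2.871e+00] F [-0.5  0.3 -0.1] open 0.034726764207769344
delta mm [-21.8  -1.1   1.4] roll -0.0001
```

View pics/s1.png

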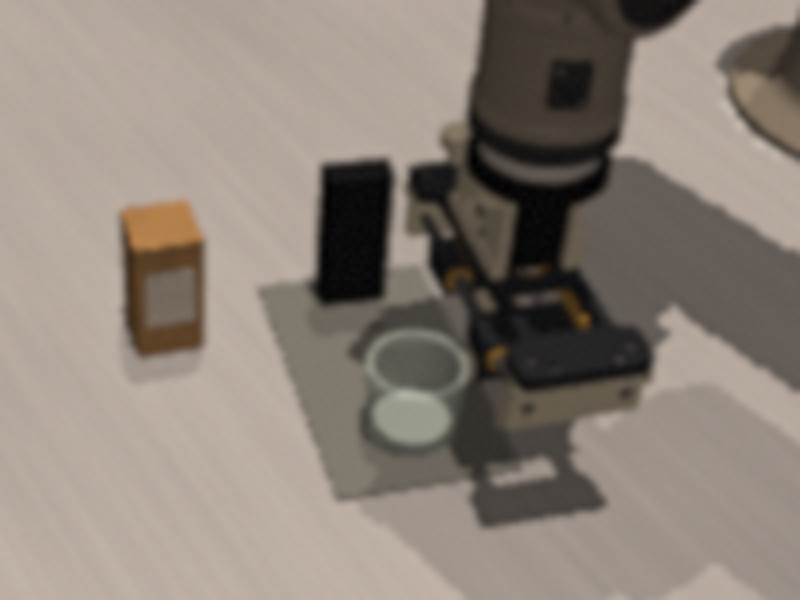

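```bash
python3 -m crank '[[-0.24,-4,0,0,0],[-0.24,-8,0,0,0],[-0.24,-12,0,0,0],[-0.24,-16,0,0,0],[-0.24,-19,0,0,0],[-0.24,-22,0,0,0],[-0.24,-25,0,0,0],[-0.24,-28,1,0,0],[-0.24,-31,2,0,0],[-0.24,-34,3,0,0],[-0.24,-37,4,0,0],[-0.24,-40,5,0,0]]'; python3 go.py
python3 - <<'E'
from h import *
p,d=vision.read_camera('scene');cv2.imwrite('pics/s2.png',cv2.resize(p[130:280,260:460,::-1],None,fx=4,fy=4,interpolation=2))
E
```

```text
time: 3.4
tool_pos: [0.4913, 0.1365, 0.1907]
tool_rot: [-3.142, -0.0, 2.87]
contact_force: [-1.9, 0.4, 0.8]
opening: 0.035
grip_force: 0.8
t 3.4 pad xy [0.0557 0.0155] tip z 0.0127 yaw [-3.142 -0.     2.87 ] F [-1.9  0.4  0.8] open 0.03500591617449153
```

View pics/s2.png

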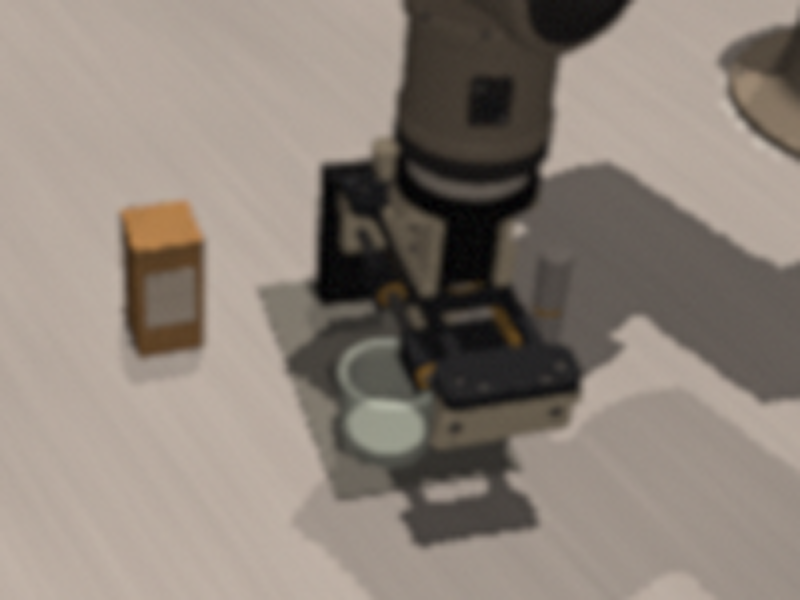

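The cup, base at about (385,430), has slid upright and is cradled by the fingers. The remote and lipstick are untouched, so I'll keep pushing.

```bash
python3 -m crank '[[-0.24,-4,1,0,0],[-0.24,-8,3,0,0],[-0.24,-12,4,0,0],[-0.24,-16,6,0,0],[-0.24,-20,7,0,0],[-0.24,-24,8,0,0],[-0.24,-28,10,0,0],[-0.24,-32,11,0,0],[-0.24,-36,12,0,0],[-0.24,-40,14,0,0],[-0.24,-44,15,0,0],[-0.24,-48,16,0,0]]'; python3 -m crank '[[-0.24,-4,1,0,0],[-0.24,-8,2,0,0],[-0.24,-12,4,0,0],[-0.24,-16,5,0,0],[-0.24,-20,6,0,0],[-0.24,-24,7,0,0],[-0.24,-28,8,0,0],[-0.24,-31,9,0,0],[-0.24,-34,10,0,0],[-0.24,-36,10,0,0],[-0.24,-37,10,0,0],[-0.24,-37,10,0,0]]';python3 go.py;  python3 - <<'E'
from h import *
p,d=vision.read_camera('scene');cv2.imwrite('pics/s3.png',cv2.resize(p[130:280,260:460,::-1],None,fx=4,fy=4,interpolation=2))
E
```

```text
time: 4.45
tool_pos: [0.5421, 0.139, 0.1906]
tool_rot: [3.141, 0.0, 2.87]
contact_force: [-0.7, 0.2, -0.1]
opening: 0.0351
grip_force: 0.3
time: 5.45
tool_pos: [0.5801, 0.1386, 0.1907]
tool_rot: [3.141, 0.0, 2.87]
contact_force: [-1.0, 0.3, -0.2]
opening: 0.0347
grip_force: 0.2
t 5.45 pad xy [ 0.0815 -0.0695] tip z 0.0127 yaw [3.141 0.    2.87 ] F [-1.   0.3 -0.2] open 0.03469940943612574
```

View pics/s3.png

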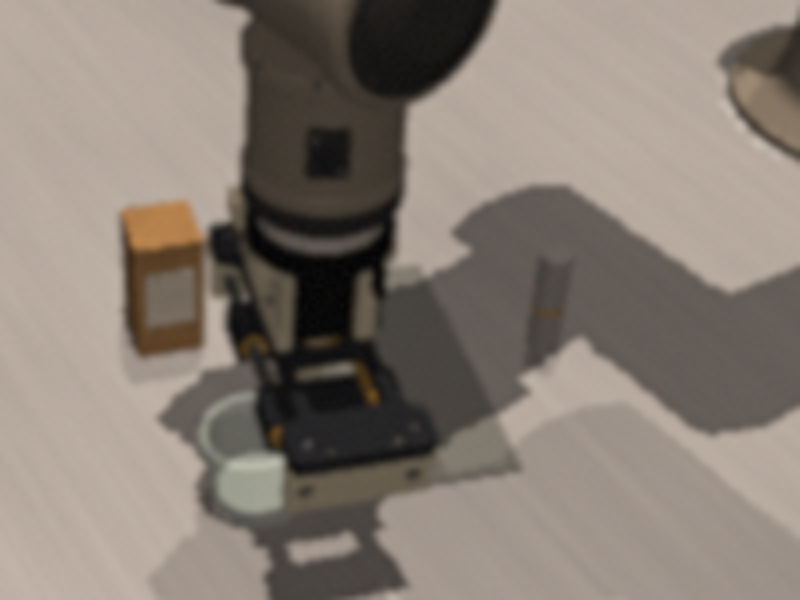

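The cup stands upright on the bare console past the pad's edge. I'll back off, rise and measure.

```bash
python3 -m crank '[[-0.24,4,0,0,0],[-0.24,10,0,0,0],[-0.24,20,0,0,0],[-0.24,25,0,0,0],[-0.24,25,0,-20,0],[-0.24,25,0,-50,0],[-0.24,25,0,-85,0],[-0.24,25,0,-120,0],[-0.24,25,0,-150,0],[-0.24,25,0,-170,0],[-0.24,25,0,-180,0],[-0.24,25,0,-180,0]]'; python3 go.py -.125 .001 .192
```

```text
time: 6.5
tool_pos: [0.5558, 0.1455, 0.3731]
tool_rot: [3.14, 0.004, 2.87]
contact_force: [0.0, 0.1, 0.3]
opening: 0.0344
grip_force: 0.0
t 6.5 pad xy [ 0.0817 -0.0443] tip z 0.1951 yaw [3.14  0.004 2.87 ] F [0.  0.1 0.3] open 0.03441849156139523
delta mm [  45.2 -206.7    2.5] roll -0.0008
```

```bash
python3 -m crank '[[-1,5,-25,0,0],[-1,10,-50,0,0],[-1,15,-75,0,0],[-1,20,-100,0,0],[-1,25,-125,0,0],[-1,30,-150,0,0],[-1,35,-175,0,0],[-1,40,-190,0,0],[-1,44,-203,0,0],[-1,45,-207,0,0],[-1,45,-207,0,0],[-1,45,-207,0,0]]'; python3 go.py -.125 .001 .079;  python3 - <<'E'
from h import *
p,d=vision.read_camera('scene');cv2.imwrite('pics/s4.png',cv2.resize(p[130:280,260:460,::-1],None,fx=4,fy=4,interpolation=2))
a=1.3;o=np.array([.4913,.0787]);ex=np.array([np.cos(a),np.sin(a)]);ey=np.array([-ex[1],ex[0]])
W=cloud('scene',d)[d>0];q=W[:,:2]-o;X=np.c_[q@ex,q@ey,W[:,2]]
m=(X[:,0]>.03)&(X[:,0]<.14)&(X[:,1]<-.05)&(X[:,1]>-.15)&(X[:,2]>.042)&(X[:,2]<.06);c=X[m];print(m.sum(),c.min(0),c.max(0))
E
```

```text
time: 7.5
tool_pos: [0.457, -0.0417, 0.3699]
tool_rot: [3.141, -0.001, 2.869]
contact_force: [-0.1, 0.6, 1.1]
opening: 0.0005
grip_force: 0.0
t 7.5 pad xy [-0.1252  0.0009] tip z 0.1919 yaw [ 3.141e+00 -1.000e-03  2.869e+00] F [-0.1  0.6  1.1] open 0.0005269881288884938
delta mm [-0.000e+00  1.000e-01  1.129e+02] roll -0.0015
214 [ 0.05218672 -0.12523137  0.04207989] [ 0.1113408  -0.06830859  0.05149687]
```

View pics/s4.png

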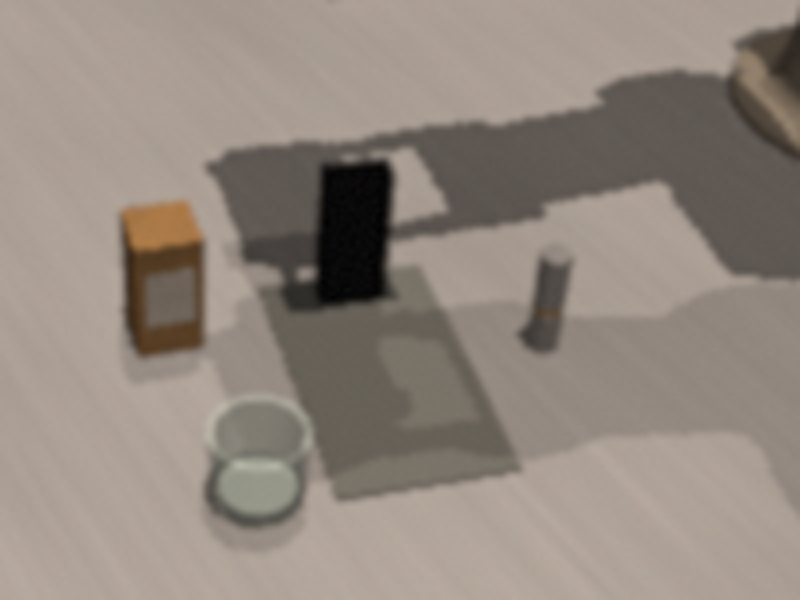

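The cup (base at about (258,487)) is upright at pad (0.082, -0.097) and clear, and the remote still stands. Next I'll go down behind the remote.

```bash
python3 -m crank '[[-1,0,0,25,0],[-1,0,0,50,0],[-1,0,0,75,0],[-1,0,0,95,0],[-1,0,0,107,0],[-1,0,0,113,0],[-1,0,0,113,0],[-1,0,0,113,0]]'; python3 -m crank '[[-1,0,4,0,0],[-1,0,8,0,0],[-1,0,12,0,0],[-1,0,15,0,0],[-1,0,18,0,0],[-1,0,20,0,0],[-1,0,22,0,0],[-1,0,24,0,0],[-1,0,26,0,0],[-1,0,28,0,0]]'; python3 go.py
python3 - <<'E'
from h import *
p,d=vision.read_camera('scene');cv2.imwrite('pics/s5.png',cv2.resize(p[130:280,260:460,::-1],None,fx=4,fy=4,interpolation=2))
E
```

```text
time: 8.22
tool_pos: [0.4573, -0.0416, 0.2578]
tool_rot: [3.141, 0.0, 2.871]
contact_force: [0.8, -0.3, -0.8]
opening: 0.0003
grip_force: 0.0
time: 9.05
tool_pos: [0.4645, -0.0148, 0.2577]
tool_rot: [3.142, -0.0, 2.87]
contact_force: [-0.8, 0.3, -0.2]
opening: 0.0007
grip_force: 0.0
t 9.05 pad xy [-0.0973  0.0008] tip z 0.0797 yaw [ 3.142 -0.     2.87 ] F [-0.8  0.3 -0.2] open 0.0006808614196437033
```

View pics/s5.png

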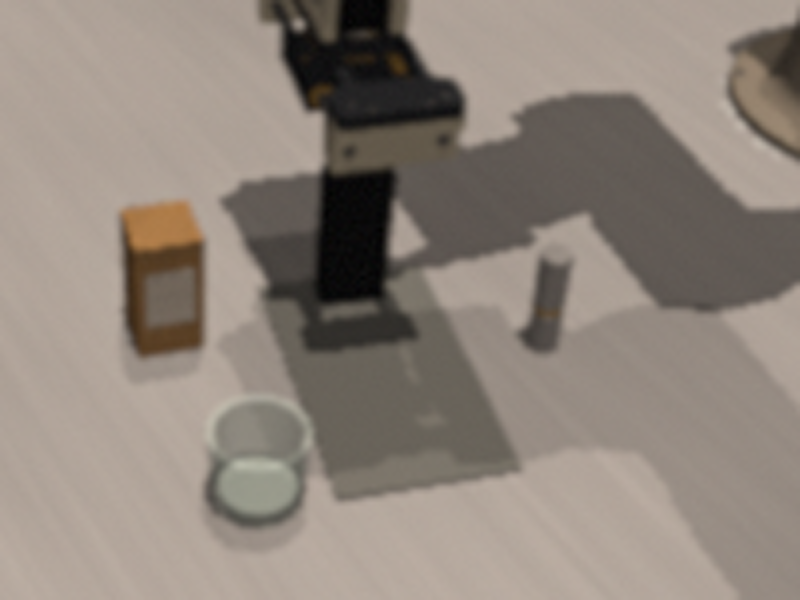

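The remote is still upright, so I'll push on slowly.

```bash
python3 -m crank '[[-1,0,2,0,0],[-1,0,4,0,0],[-1,0,6,0,0],[-1,0,8,0,0],[-1,0,10,0,0],[-1,0,12,0,0],[-1,0,14,0,0],[-1,0,16,0,0],[-1,0,18,0,0],[-1,0,20,0,0]]'; python3 go.py
python3 - <<'E'
from h import *
p,d=vision.read_camera('scene');cv2.imwrite('pics/s6.png',cv2.resize(p[130:280,260:460,::-1],None,fx=4,fy=4,interpolation=2))
E
```

```text
time: 9.93
tool_pos: [0.4698, 0.0045, 0.2577]
tool_rot: [3.141, -0.0, 2.87]
contact_force: [-0.9, 0.4, 0.2]
opening: 0.0009
grip_force: 0.0
t 9.9333 pad xy [-0.0772  0.0008] tip z 0.0797 yaw [ 3.141 -0.     2.87 ] F [-0.9  0.4  0.2] open 0.0008805313929618097
```

View pics/s6.png

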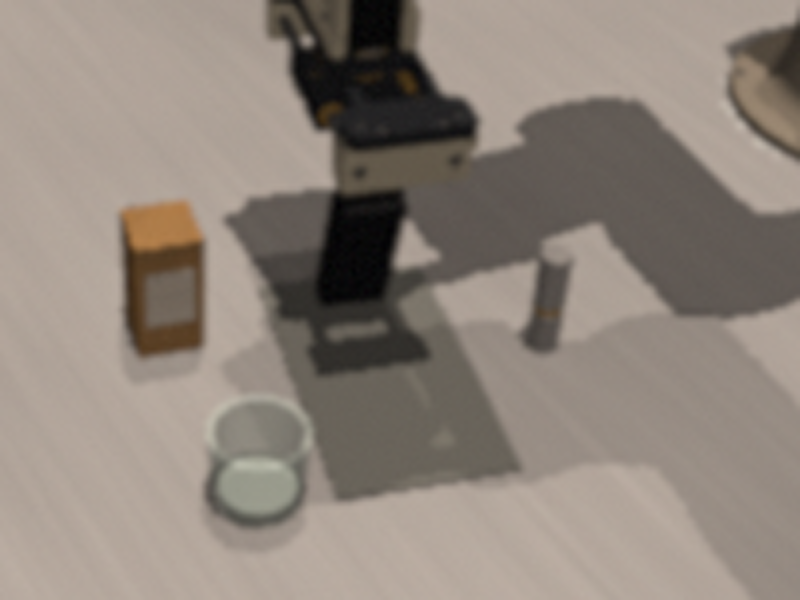

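The remote is tilting with its foot at about (350,298), where it stood. I'll finish the push, then back off and rise.

```bash
python3 -m crank '[[-1,0,2,0,0],[-1,0,4,0,0],[-1,0,6,0,0],[-1,0,8,0,0],[-1,0,10,0,0],[-1,0,12,0,0],[-1,0,14,0,0],[-1,0,14,0,0],[-1,0,14,0,0],[-1,0,14,0,0],[-1,0,14,0,0],[-1,0,14,0,0]]'; python3 go.py
python3 - <<'E'
from h import *
p,d=vision.read_camera('scene');cv2.imwrite('pics/s7.png',cv2.resize(p[130:280,260:460,::-1],None,fx=4,fy=4,interpolation=2))
E
```

```text
time: 10.98
tool_pos: [0.4735, 0.0177, 0.2577]
tool_rot: [3.142, -0.0, 2.87]
contact_force: [0.8, 0.2, 1.6]
opening: 0.0004
grip_force: 0.0
t 10.9833 pad xy [-0.0635  0.0008] tip z 0.0797 yaw [ 3.142 -0.     2.87 ] F [0.8 0.2 1.6] open 0.0003709312045438742
```

View pics/s7.png

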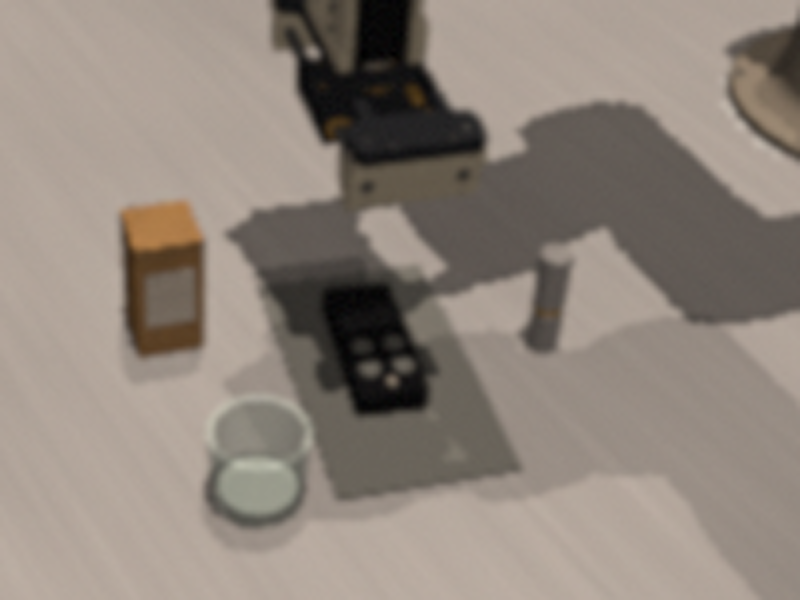

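The remote lies flat on its back with its buttons up, spanning about (357,290) to (390,405) and wholly on the pad. The gripper is clear above it, so I'll retreat and hand in.

```bash
python3 -m crank '[[-1,0,0,-15,0],[-1,0,0,-40,0],[-1,0,0,-70,0],[-1,0,0,-90,0],[-1,0,0,-100,0],[-1,0,0,-100,0],[-1,0,0,-100,0],[-1,0,0,-100,0]]'; python3 -c "
from cell import ticket
print(ticket.hand_in())"
```

```text
time: 11.7
tool_pos: [0.4732, 0.0178, 0.3567]
tool_rot: [-3.141, -0.002, 2.87]
contact_force: [-0.2, -0.1, -0.4]
opening: 0.0006
grip_force: 0.0
the job is handed in; nothing more can be done
None
```

The job is handed in at 11.7 s of the 43 s allowed (no verdict was returned): the tealight holder stands upright on the bare console off the pad, the remote lies on its back, buttons up, wholly on the pad, and the camera showed nothing else disturbed.

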